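Roll the solder spool up to its stop

ROBOT

A 6-joint arm with a two-finger parallel gripper is mounted at the origin on a cart in front of the work surface, level with it; the furniture and walls round the work are solid. World frame = base frame: x ahead of the robot, y to its left, z up, the work surface at z = 0. Lengths are in m, angles in rad, forces in N, time in s.
With the tool pointing down it reaches from about 0.35 to 0.725 m from the base axis. Payload 6 kg.
Tool frame: the origin (TCP) lies between the finger pads; the fingertips stand 8 mm ahead of it and the grasp point (between the pads) lies 11 mm behind it (manip.tips_ahead is the distance from the TCP to the fingertips, in m); z points along the fingers, y is the line along which they close (so a half turn about z gives the same grasp; the last joint's range is limited). The gripper opens to 85 mm and grips with 20 to 120 N. Pads are 22 mm wide; open, the fingers measure 114 mm over their backs; the gripper's body (76 mm by 85 mm) begins 54 mm behind the grasp point. The pads swing forward as they close: fully open they stand 13 mm farther back than shut.
Start: joints at [-0.775, 0.04, 0.085, 0, -1.615, -0.334], TCP at [0.267, -0.537, 0.239] pointing down, gripper open.
Joint ranges: [-2.56, 2.56], [-1.29, 2.01], [-1.08, 1.49], [-3.29, 1.98], [-2.81, -0.18], [-2.99, 2.99]. Speed limits (rad/s): [2.57, 2.57, 3.01, 3.14, 3.14, 3.14].

INTERFACE

Orientations are given as a 3x3 rotation matrix whose columns are the frame's x, y, z axes.
In Python, from bench import manip gives the robot as it stands. The module is installed in compiled form; this text tells all that it offers.
- The arm moves only by the shell command python3 -m pendant 'ROWS' [FORCE]. ROWS is JSON, a list of rows, each an object with "travel": the shift along the tool's x, y, z in cm, a list of three; "turn": the turn, a rotation vector about the tool's x, y, z in rad, a list of three; "claw": the closure, from -1 (fully open) to 1 (shut). In form: [{"travel": [tx, ty, tz], "turn": [rx, ry, rz], "claw": claw}, ...]. A call has 1 to 5 rows; each row shifts and turns the commanded pose from where the row before left it, along the tool's axes as they then stand; what a row does not reach is not made up. A row lasts 1/8 s, in which the tool goes at most 62.5 mm and 10.7 degrees, less where a joint would pass 70% of its speed; a pose out of reach is approached as far as the arm can. A call with a gripper value outside its range is refused whole. The fingers move at their own pace and stop on an object; FORCE is the grip in N (left out, the last holds). Time passes only in rows, so rows that do not move let the fingers close. It gives the time, the measured TCP pose, the force, the opening and the grip force at its end, in the units of the state.
- manip.read_state(): the state, without advancing time (a new reading comes with each control period).
- manip.grab_frame(name): name is "side" or "top"; returns a dict with "frame" (384x512x3 uint8, red, green, blue), "range_z" (384x512 float32, m along the optical axis (not along the pixel's ray), 0 where there is no reading), "vertical_fov" (degrees; the focal length in pixels is half the picture's height over the tangent of half this angle, whatever the lens; pixels are square), "cx", "cy" (the principal point, pixels), "D" ([k1, k2, p1, p2, k3] as OpenCV has them; the pictures are not rectified), "extrinsics" (4x4, takes a point from world to camera coordinates). Camera axes: x right, y up, looking along -z (the intrinsics and any distortion apply to the point x, -y, -z); pixel columns grow to the right and rows downward; lengths in m; the calibration is good to about 2 mm. A picture is of the moment at which its call begins.
- manip.hand_in(): hands the job in; it is judged then, once.
The state is a dict: "time": time; "joint_pos": joint angles; "joint_velocities": joint speeds; "effort": joint torques, N m; "eef_pos": TCP position; "tool_rot": TCP orientation; "wrist_force": force on the tool from outside, world axes, zero at the start; "wrist_torque": the same for the moment, N m; "opening": finger opening in m; "grip_force": force on a finger pad.
Only numpy, scipy, OpenCV 4.12 (cv2) and the standard library are available. Lean on these libraries where they do the work, as an engineer would, in place of code of your own. Each camera call takes 0.05 s, during which the arm holds its last target. There are 200 camera calls.

TASK

The big solder spool with the black flanges is lying loose on its side on the bench. Roll it gently along the bench with the hand, turning and not dragged or picked up, up to the long aluminium fence that stands in front of it, so that it lies still against the fence without being jammed into it, square to it and not past its ends. Leave the small green spool where it is.

Things in the scene. Friction and masses are not known exactly. Their poses are not given: they have to be found in the camera images.
- spool: Big solder spool, silver wire, black flanges: a cylinder 52 mm in diameter, 56 mm long, 0.2 to 0.45 kg, rolls easily, stays where it is left. Lies on its side 105 to 165 mm before the stop's origin, its axis within about 6 degrees of the stop's y. Origin: centre of one end face. Its z axis runs along the cylinder's axis to the other; x (level at the start) and y turn as it rolls.
- spool_mid (a point): Middle of the big spool, on its axis, 28 mm from either end face, 26 mm above the bench. Its z axis is the spool's axis; x and y turn as it rolls. Bystanders: a tall fixed stereo microscope (below 0.45 m) stands on the bench straight ahead and a little right of the robot, a monitor behind the fence to the left.
- spool_stop: Fixed stop: an upright aluminium fence 45 mm high with a black rubber face, 260 mm long along its y; a yellow strip is painted on the bench at its foot. x points level to the fence (away from the robot, turned 6 degrees right to 22 left), z up. Origin on the bench, mid length, 26 mm before the fence's face: under the axis of a big spool that touches it. The bench before it is flat.
- green_spool: The small solder spool with green flanges, 40 mm in diameter and 30 mm long, lying on its side too, to the left or right of the big one (clear gap at least 30 mm). Must be left alone. Origin: the centre of one end face, 20 mm above the bench; its z axis runs along its axis to the other end.
There are look-alikes about, which are no part of the job. Several things have the shape of the spool; the one meant has the colours described above.

How it is judged:
On the way:
1. the big spool rolls: it turns about its own axis by at least 60 degrees (its x axis, level at the start, stands within 30 degrees of upright) ((angle between spool's own x axis and vertical below 0.55 rad or angle between spool's own x axis and vertical above 2.59 rad)), for 0.03 s.
At the end, for the whole second after the job is handed in: The big spool lies on the bench at rest before the fence with a gap of at most 12 mm to it, its middle below 34 mm in height and within 110 mm of the fence's middle lengthwise, its axis within 0.18 rad (10 degrees) of the fence's length (x of spool_mid in the frame of spool_stop between -0.012 and 0.01 m and y of spool_mid in the frame of spool_stop between -0.11 and 0.11 m and height (world z) of spool_mid below 0.034 m and angle between the z axis of spool and the y axis of spool_stop, either way round below 0.18 rad and linear speed of spool below 0.02 m/s); the robot touches nothing.
It fails at once if the big spool is lifted off or hops (its middle more than 45 mm above the bench) (height (world z) of spool_mid above 0.045 m).
It fails at once if the big spool is shoved or flung faster than 0.5 m/s (linear speed of spool above 0.5 m/s).
It fails at once if the green spool is moved more than 20 mm (distance of green_spool from where it was at the start of the episode above 0.02 m).
It fails at once if the big spool is rammed against the fence with more than 30 N (contact force between spool and spool_stop above 30 N).
It also fails if it takes over 38 s, if anything falls off the work surface, if the arm or the gripper's body presses on something with over 40 N, if the wrist force passes 120 N, or if a joint passes its speed limit or range.

## Working session

There is one attempt and no reset: what is moved stays moved. The work goes in short steps, Python scripts to look and compute and a shell command to move; the robot and the scene stay as the last step left them, time stands still between calls to the robot, and variables do not carry over. Pictures are saved under pics/ and viewed, at most 10 in all, crops included, and the job is handed in when it is done.

```bash
mkdir -p pics
cat > h.py <<'E'
import numpy as np, cv2
from bench import manip
def K(f):
    F=f["frame"].shape[0]/2/np.tan(np.radians(f["vertical_fov"])/2)
    return np.array([[F,0,f["cx"]],[0,F,f["cy"]],[0,0,1.]])
def rays(f,px):
    u=cv2.undistortPoints(np.array(px,float).reshape(-1,1,2),K(f),np.array(f["D"],float)).reshape(-1,2)
    d=np.c_[u[:,0],-u[:,1],-np.ones(len(u))]
    E=np.array(f["extrinsics"]);R=E[:3,:3];return -R.T@E[:3,3], d@R
def onplane(f,px,z):
    o,d=rays(f,px);return o+d*((z-o[2])/d[:,2])[:,None]
def depthpts(f,px):
    px=np.array(px,int);o,d=rays(f,px);r=f["range_z"][px[:,1],px[:,0]]
    return (o+d*r[:,None])[r>0]
E
python3 - <<'E'
from h import *
for n in("side","top"):
    f=manip.grab_frame(n);np.save(n+".npy",f,allow_pickle=True)
    cv2.imwrite(f"pics/{n}0.png",f["frame"][:,:,::-1]); print(n,rays(f,[[256,192]]))
s=manip.read_state();print(s["tool_rot"],s["wrist_force"],s["time"])
E
```

```text
side (array([-0.04179953,  0.47225936,  0.6350919 ]), array([[ 0.64912194, -0.34845693, -0.67618157]]))
top (array([0.47444021, 0.21394987, 0.88494113]), array([[ 0.05272188, -0.03608395, -0.99798712]]))
[[-8.95223978e-01 -4.45615686e-01 -8.30278012e-04]
 [-4.45616440e-01  8.95222936e-01  1.37238430e-03]
 [ 1.31727949e-04  1.59857686e-03 -9.99998714e-01]] [-0.90486391 -0.51317058  0.44451871] 0.1
```

View pics/top0.png

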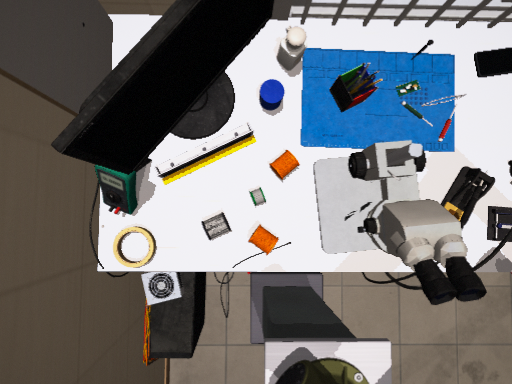

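View pics/side0.png

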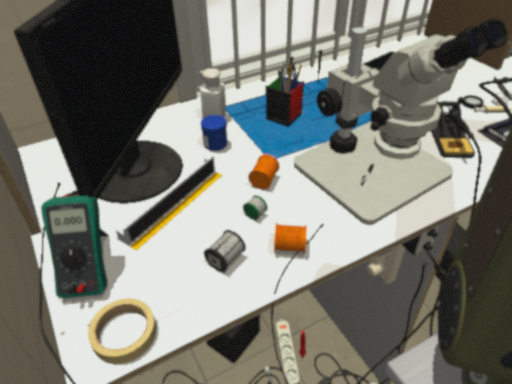

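Top view: the fence runs from about (160,178) to (255,140), with the yellow strip at its foot. These could be mistaken for the big spool:
- silver/black spool: top (216,225), side (225,251)
- orange spools: top (263,238) and (285,164)
- small green spool: top (258,196)
- blue jar: top (271,95)
- tape roll: top (134,246)

I choose the silver/black one. Next I'll measure it and check it in a crop.

Run:
```python
from h import *
f=np.load("top.npy",allow_pickle=True).item();g=np.load("side.npy",allow_pickle=True).item()
a=cv2.resize(f["frame"][130:260,150:310],None,fx=4,fy=4);cv2.imwrite("pics/c.png",a[:,:,::-1])
hsv=cv2.cvtColor(f["frame"],cv2.COLOR_RGB2HSV)
def grid(x0,x1,y0,y1):
    return np.array([(x,y) for y in range(y0,y1) for x in range(x0,x1)])
# yellow strip
ym=cv2.inRange(hsv,(20,150,120),(35,255,255)); ys=np.argwhere(ym[120:200,150:270])[:,::-1]+[150,120]
P=onplane(f,ys,0.0)[:,:2]; r=cv2.minAreaRect(P.astype(np.float32)*1000);print("strip",r,cv2.boxPoints(r))
for n,fr,bx in(("top",f,(140,270,110,190)),("side",g,(110,225,150,250))):
    Q=depthpts(fr,grid(*bx)); Q=Q[(Q[:,2]>.035)&(Q[:,2]<.055)];r=cv2.minAreaRect(Q[:,:2].astype(np.float32)*1000);print("fence",n,r,np.median(Q[:,2]))
for nm,b in(("big",(190,242,200,250)),("green",(244,272,182,210))):
    Q=depthpts(f,grid(*b));Q=Q[(Q[:,2]>.012)&(Q[:,2]<.07)]
    r=cv2.minAreaRect(Q[:,:2].astype(np.float32)*1000);print(nm,r,cv2.boxPoints(r),Q[:,2].max(),len(Q))
for nm,b in(("big",(195,255,222,280)),("green",(240,272,190,224))):
    Q=depthpts(g,grid(*b));Q=Q[(Q[:,2]>.012)&(Q[:,2]<.07)]
    r=cv2.minAreaRect(Q[:,:2].astype(np.float32)*1000);print("side",nm,r,Q[:,2].max(),len(Q))
# top colour silhouettes
for nm,b,m in(("big",(190,242,200,250),hsv[:,:,2]<215),("green",(244,272,182,210),(hsv[:,:,2]<215)|(hsv[:,:,1]>60))):
    x0,x1,y0,y1=b;c=np.argwhere(m[y0:y1,x0:x1])[:,::-1]+[x0,y0];r=cv2.minAreaRect(onplane(f,c,.03 if nm=="big" else .022)[:,:2].astype(np.float32)*1000);print("sil",nm,r)
```

```text
strip ((603.501220703125, 302.4665222167969), (18.091760635375977, 258.16021728515625), 26.327146530151367) [[538.1471  414.14618]
 [652.64014 182.76324]
 [668.85535 190.78687]
 [554.3623  422.1698 ]]
fence top ((579.18994140625, 321.9971923828125), (146.23997497558594, 278.9827880859375), 8.195661544799805) 0.04232480178228126
fence side ((609.3475341796875, 320.58172607421875), (199.3627471923828, 329.4521484375), 70.06068420410156) 0.042884732886136034
big ((436.5572204589844, 281.941650390625), (49.17185974121094, 56.20082092285156), 24.612638473510742) [[402.50177 297.2494 ]
 [425.9084  246.15474]
 [470.61267 266.6339 ]
 [447.20605 317.72858]] 0.05426340808675856 473
green ((509.82550048828125, 180.56182861328125), (37.857383728027344, 29.802587509155273), 22.3583984375) [[486.6514  187.14243]
 [497.98828 159.58032]
 [532.99963 173.98123]
 [521.6627  201.54333]] 0.04403576942746179 185
side big ((436.6012268066406, 280.8200378417969), (50.6824951171875, 58.69807052612305), 24.9925537109375) 0.05442151375428661 1034
side green ((509.8377685546875, 178.835693359375), (39.153656005859375, 32.34730911254883), 21.90260887145996) 0.041646765937774166 383
sil big ((434.7840881347656, 280.9327697753906), (53.32709503173828, 62.79460144042969), 24.659626007080078)
sil green ((508.0420227050781, 179.09823608398438), (42.604007720947266, 32.90666198730469), 22.209278106689453)
```

View pics/c.png

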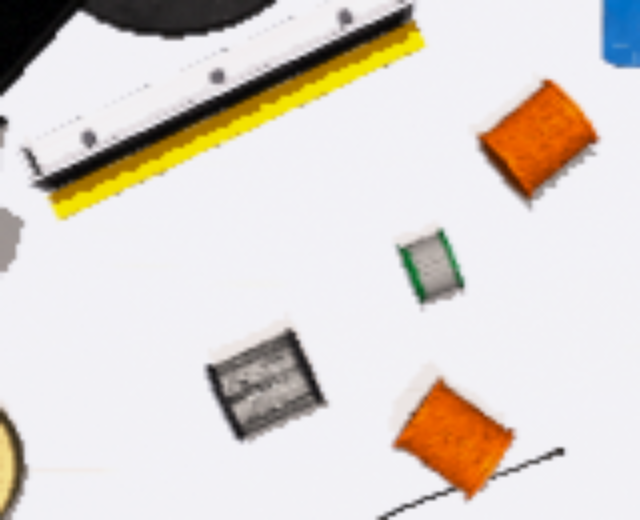

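Run:
```python
from h import *
f=np.load("top.npy",allow_pickle=True).item();g=np.load("side.npy",allow_pickle=True).item()
for n,fr,b in(("top",f,(150,270,120,190)),("side",g,(125,225,170,250))):
    hsv=cv2.cvtColor(fr["frame"],cv2.COLOR_RGB2HSV);x0,x1,y0,y1=b
    c=np.argwhere(cv2.inRange(hsv,(18,130,80),(36,255,255))[y0:y1,x0:x1])[:,::-1]+[x0,y0]
    P=onplane(fr,c,0)[:,:2];v=cv2.fitLine(P.astype(np.float32),cv2.DIST_HUBER,0,.001,.001).ravel()
    d=v[:2] if v[1]>0 else -v[:2];X=np.array([d[1],-d[0]]);t=P@d;w=P@X
    print(n,"yaw",np.degrees(np.arctan2(X[1],X[0])),"ends",np.percentile(t,[.5,99.5]),"x",np.percentile(w,[1,50,99]),"dep",np.median(depthpts(fr,c)[:,2]))
    q=np.array([(x,y) for y in range(y0,y1) for x in range(x0,x1)])
    Q=depthpts(fr,q);wq=Q[:,:2]@X;tq=Q[:,:2]@d
    m=(Q[:,2]>.012)&(Q[:,2]<.052)&(wq<np.median(w)+.07)&(abs(tq-np.median(t))<.15)
    print(" fence x",np.percentile(wq[m],[1,5,25,50,75,95]),"t",np.percentile(tq[m],[.5,99.5]),
     [(round(float(np.percentile(wq[m&(abs(tq-np.median(t)-k)<.03)],5)),4)) for k in(-.09,-.03,.03,.09)])
    for s in((.4366,.2814),(.5098,.1797)): print(" obj",np.dot(s,X),np.dot(s,d))
```

```text
top yaw 26.370625 ends [-0.12502584  0.13075948] x [0.66612544 0.67529144 0.68430204] dep 0.00077617312673528
 fence x [0.55323385 0.6829355  0.68340679 0.68447781 0.68686805 0.69969774] t [-0.12541656  0.13216418] [0.5537, 0.6829, 0.6831, 0.6831]
 obj 0.516158330732584 0.05819018968939779
 obj 0.5365684166520834 -0.0654405444562435
side yaw 26.338436 ends [-0.12413127  0.12955267] x [0.66912295 0.6767662  0.68466612] dep 0.0015223536639221713
 fence x [0.51246348 0.52238197 0.68311588 0.6841481  0.68551063 0.68847304] t [-0.10520581  0.13087616] [0.6822, 0.6824, 0.5153, 0.6829]
 obj 0.5161255415797233 0.05848017340898515
 obj 0.5366050834715367 -0.06513907068967822
```

Run:
```python
from h import *
q=np.array([(x,y) for y in range(0,384,2) for x in range(0,512,2)])
C=np.vstack([depthpts(np.load(n+".npy",allow_pickle=True).item(),q) for n in("top","side")])
C=C[(C[:,2]>.06)&(C[:,0]>.2)&(C[:,0]<1.1)&(abs(C[:,1])<.75)]
for lo in np.arange(-.7,.7,.1):
    m=(C[:,1]>=lo)&(C[:,1]<lo+.1);c=C[m]
    for a,b in((.06,.2),(.2,.35),(.35,.8)):
        e=c[(c[:,2]>a)&(c[:,2]<b)]
        if len(e)>3: print(round(lo,1),(a,b),len(e),"xmin %.3f xmax %.3f zmax %.3f"%(e[:,0].min(),e[:,0].max(),e[:,2].max()))
c=C@np.array([.896,.444,0]);m=(C[:,1]>.1)&(C[:,2]>.1);print("monitor X min",np.percentile(c[m],[0,.5,2]))
```

```text
-0.7 (0.06, 0.2) 195 xmin 0.659 xmax 0.977 zmax 0.176
-0.6 (0.06, 0.2) 42 xmin 0.575 xmax 0.976 zmax 0.146
-0.5 (0.06, 0.2) 242 xmin 0.393 xmax 1.074 zmax 0.162
-0.4 (0.06, 0.2) 208 xmin 0.436 xmax 0.977 zmax 0.178
-0.3 (0.06, 0.2) 166 xmin 0.338 xmax 0.978 zmax 0.194
-0.2 (0.06, 0.2) 304 xmin 0.387 xmax 0.976 zmax 0.200
-0.2 (0.2, 0.35) 1016 xmin 0.335 xmax 0.975 zmax 0.350
-0.2 (0.35, 0.8) 294 xmin 0.342 xmax 0.387 zmax 0.373
-0.1 (0.06, 0.2) 2051 xmin 0.385 xmax 0.979 zmax 0.200
-0.1 (0.2, 0.35) 2635 xmin 0.329 xmax 0.975 zmax 0.350
-0.1 (0.35, 0.8) 236 xmin 0.336 xmax 0.381 zmax 0.374
-0.0 (0.06, 0.2) 405 xmin 0.838 xmax 1.060 zmax 0.199
-0.0 (0.2, 0.35) 100 xmin 0.962 xmax 1.055 zmax 0.257
0.1 (0.06, 0.2) 801 xmin 0.734 xmax 0.982 zmax 0.200
0.1 (0.2, 0.35) 292 xmin 0.855 xmax 0.981 zmax 0.312
0.2 (0.06, 0.2) 461 xmin 0.738 xmax 0.856 zmax 0.200
0.2 (0.2, 0.35) 1249 xmin 0.736 xmax 0.857 zmax 0.350
0.2 (0.35, 0.8) 288 xmin 0.737 xmax 0.805 zmax 0.419
0.3 (0.06, 0.2) 590 xmin 0.619 xmax 0.982 zmax 0.200
0.3 (0.2, 0.35) 1788 xmin 0.616 xmax 0.986 zmax 0.350
0.3 (0.35, 0.8) 1503 xmin 0.617 xmax 0.790 zmax 0.420
0.4 (0.06, 0.2) 1357 xmin 0.487 xmax 0.988 zmax 0.200
0.4 (0.2, 0.35) 1967 xmin 0.547 xmax 0.988 zmax 0.350
0.4 (0.35, 0.8) 1539 xmin 0.547 xmax 0.690 zmax 0.420
0.5 (0.06, 0.2) 4862 xmin 0.200 xmax 0.988 zmax 0.200
0.5 (0.2, 0.35) 4755 xmin 0.200 xmax 0.987 zmax 0.350
0.5 (0.35, 0.8) 473 xmin 0.671 xmax 0.799 zmax 0.403
monitor X min [0.44186914 0.45167324 0.47968048]
```

The crop shows the silver spool with black flanges, which confirms the choice. The fence's x axis has yaw 26.4°, which matches the tool's −x already, so no turn is needed. The plan is to go up over the microscope, come down behind the spool and push it with two part-closed fingers.

```bash
python3 -m pendant '[{"travel":[0,0,-5.5],"turn":[0,0,0],"claw":0.4},{"travel":[0,0,-5.5],"turn":[0,0,0],"claw":0.4},{"travel":[0,0,-5.5],"turn":[0,0,0],"claw":0.4},{"travel":[0,0,-5.5],"turn":[0,0,0],"claw":0.4},{"travel":[0,0,-5],"turn":[0,0,0],"claw":0.4}]' 20
```

```text
time: 0.72
eef_pos: [0.267, -0.5367, 0.5112]
tool_rot: [[-0.895, -0.446, 0.0], [-0.446, 0.895, -0.0], [-0.0, -0.001, -1.0]]
wrist_force: [0.3, -2.1, 1.2]
opening: 0.0259
grip_force: 0.0
```

```bash
python3 -m pendant '[{"travel":[-4.7,3.7,0],"turn":[0,0,0],"claw":0.4},{"travel":[-4.7,3.7,0],"turn":[0,0,0],"claw":0.4},{"travel":[-4.7,3.7,0],"turn":[0,0,0],"claw":0.4},{"travel":[-4.7,3.7,0],"turn":[0,0,0],"claw":0.4}]'
python3 -m pendant '[{"travel":[-4.7,3.7,0],"turn":[0,0,0],"claw":0.4},{"travel":[-4.7,3.7,0],"turn":[0,0,0],"claw":0.4},{"travel":[-4.7,3.7,0],"turn":[0,0,0],"claw":0.4},{"travel":[0,0,0],"turn":[0,0,0],"claw":0.4}]'
```

```text
time: 1.23
eef_pos: [0.3703, -0.3191, 0.5089]
tool_rot: [[-0.895, -0.445, -0.001], [-0.445, 0.895, 0.0], [0.0, 0.001, -1.0]]
wrist_force: [1.7, 0.1, 1.0]
opening: 0.0255
grip_force: 0.0
time: 1.72
eef_pos: [0.4482, -0.1553, 0.5079]
tool_rot: [[-0.892, -0.451, -0.002], [-0.451, 0.892, 0.001], [0.002, 0.002, -1.0]]
wrist_force: [0.2, -0.8, 0.0]
opening: 0.0252
grip_force: 0.0
```

```bash
python3 -m pendant '[{"travel":[-1.5,5.6,0],"turn":[0,0,0],"claw":0.4},{"travel":[-1.5,5.6,0],"turn":[0,0,0],"claw":0.4},{"travel":[-1.5,5.6,0],"turn":[0,0,0],"claw":0.4},{"travel":[-1.5,5.6,0],"turn":[0,0,0],"claw":0.4}]'
python3 -m pendant '[{"travel":[-1.5,5.6,0],"turn":[0,0,0],"claw":0.4},{"travel":[-1.5,5.6,0],"turn":[0,0,0],"claw":0.4},{"travel":[-1.3,5.6,0],"turn":[0,0,0],"claw":0.4},{"travel":[0,0,0],"turn":[0,0,0],"claw":0.4}]'
```

```text
time: 2.22
eef_pos: [0.3996, 0.0694, 0.5094]
tool_rot: [[-0.896, -0.445, 0.0], [-0.445, 0.896, 0.0], [-0.0, 0.0, -1.0]]
wrist_force: [1.2, -0.2, -0.9]
opening: 0.0256
grip_force: 0.0
time: 2.72
eef_pos: [0.3635, 0.2411, 0.5073]
tool_rot: [[-0.893, -0.45, -0.003], [-0.45, 0.893, -0.003], [0.004, -0.001, -1.0]]
wrist_force: [-0.2, -0.0, 0.7]
opening: 0.0259
grip_force: 0.0
```

```bash
python3 -m pendant '[{"travel":[0,0,6],"turn":[0,0,0],"claw":0.4},{"travel":[0,0,6],"turn":[0,0,0],"claw":0.4},{"travel":[0,0,6],"turn":[0,0,0],"claw":0.4},{"travel":[0,0,6],"turn":[0,0,0],"claw":0.4},{"travel":[0,0,6],"turn":[0,0,0],"claw":0.4}]'
python3 -m pendant '[{"travel":[0,0.3,6],"turn":[0,0,0],"claw":0.4},{"travel":[0,0,5],"turn":[0,0,0],"claw":0.4},{"travel":[0,0,3],"turn":[0,0,0],"claw":0.4},{"travel":[0,0,0],"turn":[0,0,0],"claw":0.4}]'
python3 - <<'E'
from h import *
f=manip.grab_frame("side");cv2.imwrite("pics/s1.png",f["frame"][:,:,::-1])
E
```

```text
time: 3.35
eef_pos: [0.3645, 0.2368, 0.2077]
tool_rot: [[-0.896, -0.444, 0.001], [-0.444, 0.896, 0.001], [-0.001, 0.0, -1.0]]
wrist_force: [0.8, 0.6, 0.5]
opening: 0.0256
grip_force: 0.0
time: 3.85
eef_pos: [0.3623, 0.2387, 0.0675]
tool_rot: [[-0.896, -0.444, -0.002], [-0.444, 0.896, -0.003], [0.004, -0.002, -1.0]]
wrist_force: [0.0, -0.5, 2.1]
opening: 0.0257
grip_force: 0.0
```

View pics/s1.png

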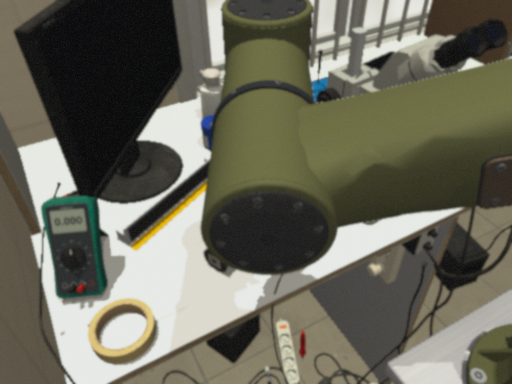

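The arm's large wrist hides the spool in the side view. I'll measure how far it extends around the TCP to check clearance to the monitor.

Run:
```python
from h import *
s=manip.read_state();p=s["eef_pos"]
f=manip.grab_frame("side");t=manip.grab_frame("top");cv2.imwrite("pics/t1.png",t["frame"][:,:,::-1])
X=np.array([.896,.444]);d=np.array([-.444,.896]);print("tcp",p[:2]@X,p[:2]@d,p[2],s["joint_pos"])
q=np.array([(x,y) for y in range(0,384,2) for x in range(0,512,2)])
for n,fr in(("side",f),("top",t)):
    old=np.load(n+".npy",allow_pickle=True).item();ch=old["range_z"]-fr["range_z"]>.03
    Q=depthpts(fr,q[ch[q[:,1],q[:,0]]])-p
    for z in np.arange(0,.5,.05):
        e=Q[(Q[:,2]>z)&(Q[:,2]<=z+.05)]
        if len(e)>5:print(n,round(z,2),len(e),"dX",np.round(np.percentile(e[:,:2]@X,[1,99]),3),"dd",np.round(np.percentile(e[:,:2]@d,[1,99]),3),"dx",np.round(np.percentile(e[:,0],[1,99]),3),"dy",np.round(np.percentile(e[:,1],[1,99]),3))
# monitor front
C=np.vstack([depthpts(np.load(n+".npy",allow_pickle=True).item(),q) for n in("top","side")]);C=C[(C[:,2]>.1)&(C[:,2]<.5)&(C[:,0]>.5)&(C[:,1]>.1)&(C[:,1]<.5)]
for lo in np.arange(-.1,.3,.05):
    e=C[(C[:,:2]@d>lo)&(C[:,:2]@d<lo+.05)]
    if len(e)>3:print("mon d",round(lo,2),"Xmin",np.percentile(e[:,:2]@X,1),"z",np.percentile(e[:,2],[0,100]))
```

```text
tcp 0.43194816533294206 0.05361805137125519 0.06976179179053078 [ 1.05253340e+00 -3.86118120e-01 -5.97943290e-01  6.87071506e-04
 -1.35963054e+00 -2.16279757e+00]
side 0.25 39 dX [-0.163 -0.133] dd [0.204 0.225] dx [-0.237 -0.219] dy [0.11  0.142]
side 0.3 1784 dX [-0.251 -0.107] dd [0.114 0.24 ] dx [-0.276 -0.203] dy [-0.008  0.166]
side 0.35 9700 dX [-0.264  0.015] dd [0.001 0.234] dx [-0.29  -0.005] dy [-0.021  0.158]
side 0.4 1815 dX [-0.252  0.015] dd [-0.006  0.127] dx [-0.275  0.004] dy [-0.053  0.03 ]
top 0.05 38 dX [-0.012  0.012] dd [-0.064 -0.037] dx [0.01  0.037] dy [-0.061 -0.03 ]
top 0.15 11 dX [0.005 0.044] dd [-0.044  0.006] dx [0.023 0.044] dy [-0.037  0.025]
top 0.2 26 dX [0.005 0.045] dd [-0.044  0.007] dx [0.024 0.044] dy [-0.037  0.026]
top 0.25 60 dX [-0.023  0.049] dd [-0.049  0.03 ] dx [-0.001  0.049] dy [-0.049  0.044]
top 0.3 77 dX [-0.038  0.047] dd [-0.047  0.141] dx [-0.096  0.046] dy [-0.042  0.11 ]
top 0.35 1205 dX [-0.082  0.046] dd [-0.046  0.139] dx [-0.101  0.046] dy [-0.044  0.106]
top 0.4 1084 dX [-0.042  0.041] dd [-0.042  0.041] dx [-0.042  0.041] dy [-0.042  0.041]
mon d -0.1 Xmin 0.7903634356936698 z [0.12628755 0.41915499]
mon d -0.05 Xmin 0.7683493803160945 z [0.10166628 0.41980518]
mon d 0.0 Xmin 0.7464093994293517 z [0.1015392  0.41936068]
mon d 0.05 Xmin 0.7241742640906809 z [0.12766668 0.41933724]
mon d 0.1 Xmin 0.702478310000729 z [0.12550835 0.41960914]
mon d 0.15 Xmin 0.671630803639369 z [0.10047677 0.41872006]
mon d 0.2 Xmin 0.6702628266812513 z [0.10085858 0.15309954]
```

View pics/t1.png

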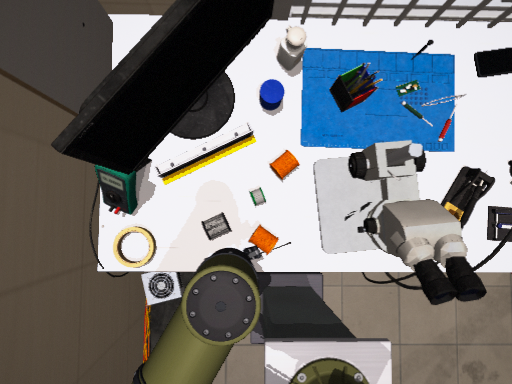

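Top view: the big spool at (216,225) hasn't moved, and the hand is behind it. The wrist column is about 45 mm in radius and clears the monitor by roughly 40 mm at the end pose. Lowering now.

```bash
python3 -m pendant '[{"travel":[0,0.4,2.5],"turn":[0,0,0],"claw":0.4},{"travel":[0,0,1.9],"turn":[0,0,0],"claw":0.4},{"travel":[-1.5,0,0],"turn":[0,0,0],"claw":0.4},{"travel":[0,0,0],"turn":[0,0,0],"claw":0.4}]'
```

```text
time: 4.5
eef_pos: [0.3754, 0.2519, 0.027]
tool_rot: [[-0.895, -0.445, 0.002], [-0.445, 0.895, 0.002], [-0.002, 0.001, -1.0]]
wrist_force: [-0.5, -0.1, 0.2]
opening: 0.0256
grip_force: 0.0
```

```bash
python3 -m pendant '[{"travel":[-1,0,0.1],"turn":[0,0,0],"claw":0.4},{"travel":[-1,0,0],"turn":[0,0,0],"claw":0.4},{"travel":[-0.5,0,0],"turn":[0,0,0],"claw":0.4},{"travel":[-0.5,0,0],"turn":[0,0,0],"claw":0.4},{"travel":[-0.5,0,0],"turn":[0,0,0],"claw":0.4}]'
python3 -m pendant '[{"travel":[-0.5,0,0],"turn":[0,0,0],"claw":0.4},{"travel":[-0.5,0,0],"turn":[0,0,0],"claw":0.4},{"travel":[-0.5,0,0],"turn":[0,0,0],"claw":0.4},{"travel":[-0.5,0,0],"turn":[0,0,0],"claw":0.4},{"travel":[0,0,0],"turn":[0,0,0],"claw":0.4}]'
cat > m.py <<'E'
from h import *
X=np.array([.896,.444]);d=np.array([-.444,.896])
s=manip.read_state();p=s["eef_pos"];print("tcp X,d",p[:2]@X,p[:2]@d,p[2])
for n in("top","side"):
    f=manip.grab_frame(n);q=np.array([(x,y) for y in range(384) for x in range(100,300)])
    Q=depthpts(f,q);xd=np.c_[Q[:,:2]@X,Q[:,:2]@d]
    m=(Q[:,2]>.044)&(Q[:,2]<.06)&(xd[:,0]>max(p[:2]@X+.013,.48))&(xd[:,0]<.68)&(abs(xd[:,1]-.055)<.07)
    e=xd[m]
    if len(e)>8:
        r=cv2.minAreaRect((e*1000).astype(np.float32));print(n,len(e),r,np.percentile(e,[2,98],axis=0))
cv2.imwrite("pics/m.png",f["frame"][:,:,::-1])
E
python3 m.py
```

```text
time: 5.12
eef_pos: [0.4058, 0.2667, 0.0243]
tool_rot: [[-0.895, -0.446, -0.0], [-0.446, 0.895, -0.0], [0.0, -0.0, -1.0]]
wrist_force: [-0.5, -0.1, 0.3]
opening: 0.0256
grip_force: 0.0
time: 5.75
eef_pos: [0.4238, 0.2757, 0.0242]
tool_rot: [[-0.895, -0.445, -0.0], [-0.445, 0.895, -0.0], [0.0, -0.0, -1.0]]
wrist_force: [-0.2, -0.3, 0.0]
opening: 0.0256
grip_force: 0.0
tcp X,d 0.5021321063184363 0.05886636670286502 0.024228785089842393
top 64 ((550.7659912109375, 38.344627380371094), (40.41558074951172, 21.637866973876953), 46.731449127197266) [[0.5324666  0.03081538]
 [0.55803949 0.05802793]]
```

```bash
python3 -m pendant '[{"travel":[-0.5,0,0],"turn":[0,0,0],"claw":0.4},{"travel":[-0.5,0,0],"turn":[0,0,0],"claw":0.4},{"travel":[-0.5,0,0],"turn":[0,0,0],"claw":0.4},{"travel":[-0.5,0,0],"turn":[0,0,0],"claw":0.4},{"travel":[-0.5,0,0],"turn":[0,0,0],"claw":0.4}]'
python3 -m pendant '[{"travel":[-0.5,0,0],"turn":[0,0,0],"claw":0.4},{"travel":[-0.5,0,0],"turn":[0,0,0],"claw":0.4},{"travel":[-0.5,0,0],"turn":[0,0,0],"claw":0.4},{"travel":[-0.5,0,0],"turn":[0,0,0],"claw":0.4},{"travel":[0,0,0],"turn":[0,0,0],"claw":0.4}]'
python3 m.py
```

```text
time: 6.48
eef_pos: [0.4463, 0.2869, 0.0242]
tool_rot: [[-0.895, -0.446, -0.0], [-0.446, 0.895, -0.0], [0.0, 0.0, -1.0]]
wrist_force: [-0.8, -0.0, -0.5]
opening: 0.0257
grip_force: 0.1
time: 7.1
eef_pos: [0.4641, 0.2958, 0.0242]
tool_rot: [[-0.895, -0.445, -0.0], [-0.445, 0.895, 0.0], [0.0, 0.0, -1.0]]
wrist_force: [-0.3, -0.5, -0.1]
opening: 0.0257
grip_force: 0.0
tcp X,d 0.5471753479736357 0.05895907448625942 0.024243374579312287
```

View pics/m.png

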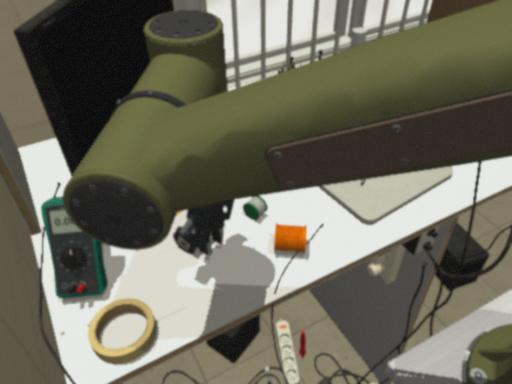

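The side view shows the hand at (205,225) in front of the fence, with the arm hiding the spool. The green spool at (256,208) is untouched. I'll check the arm's clearance to the monitor before going on.

```bash
cat > clr.py <<'E'
from h import *
from scipy.spatial import cKDTree
q=np.array([(x,y) for y in range(0,384,2) for x in range(0,512,2)])
M=np.vstack([depthpts(np.load(n+".npy",allow_pickle=True).item(),q) for n in("top","side")]);M=M[(M[:,2]>.06)&(M[:,0]>.5)&(M[:,1]>.05)&(M[:,0]<.9)]
T=cKDTree(M)
X=np.array([.896,.444]);d=np.array([-.444,.896])
for n in("side","top"):
    f=manip.grab_frame(n);o=np.load(n+".npy",allow_pickle=True).item()
    Q=depthpts(f,q[(o["range_z"]-f["range_z"]>.04)[q[:,1],q[:,0]]]);Q=Q[Q[:,2]>.1]
    D,i=T.query(Q);k=D.argmin();print(n,D[k],Q[k],M[i[k]])
cv2.imwrite("pics/t2.png",f["frame"][:,:,::-1])
E
python3 clr.py
```

```text
side 0.13075391141080162 [0.44529473 0.35636407 0.11284662] [0.51756068 0.46526132 0.10889625]
top 0.13195856093927003 [0.48714893 0.3346911  0.42267383] [0.57149321 0.43576006 0.41349944]
```

View pics/t2.png

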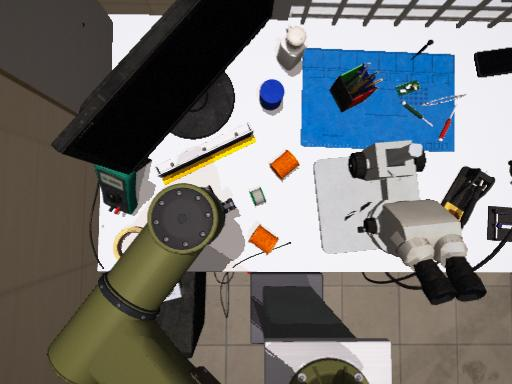

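The top view shows the hand before the fence, the green spool unmoved at (258,196), and about 13 cm of clearance. Going on.

```bash
python3 -m pendant '[{"travel":[-0.5,0,0],"turn":[0,0,0],"claw":0.4},{"travel":[-0.5,0,0],"turn":[0,0,0],"claw":0.4},{"travel":[-0.5,0,0],"turn":[0,0,0],"claw":0.4},{"travel":[-0.5,0,0],"turn":[0,0,0],"claw":0.4},{"travel":[-0.5,0,0],"turn":[0,0,0],"claw":0.4}]'
python3 -m pendant '[{"travel":[-0.5,0,0],"turn":[0,0,0],"claw":0.4},{"travel":[-0.5,0,0],"turn":[0,0,0],"claw":0.4},{"travel":[-0.4,0,0],"turn":[0,0,0],"claw":0.4},{"travel":[-0.4,0,0],"turn":[0,0,0],"claw":0.4},{"travel":[-0.3,0,0],"turn":[0,0,0],"claw":0.4}]'
python3 -m pendant '[{"travel":[-0.3,0,0],"turn":[0,0,0],"claw":0.4},{"travel":[-0.3,0,0],"turn":[0,0,0],"claw":0.4},{"travel":[-0.3,0,0],"turn":[0,0,0],"claw":0.4},{"travel":[0,0,0],"turn":[0,0,0],"claw":0.4}]'
python3 m.py; python3 clr.py
```

```text
time: 7.92
eef_pos: [0.4866, 0.307, 0.0242]
tool_rot: [[-0.895, -0.446, -0.0], [-0.446, 0.895, 0.0], [0.0, 0.0, -1.0]]
wrist_force: [-0.6, -0.1, 0.1]
opening: 0.0256
grip_force: 0.1
time: 8.55
eef_pos: [0.5053, 0.3163, 0.0243]
tool_rot: [[-0.895, -0.446, -0.0], [-0.446, 0.895, 0.0], [-0.0, 0.0, -1.0]]
wrist_force: [-0.1, 0.2, 0.3]
opening: 0.0254
grip_force: 0.0
time: 9.05
eef_pos: [0.5133, 0.3203, 0.0243]
tool_rot: [[-0.895, -0.445, -0.0], [-0.445, 0.895, 0.0], [-0.0, 0.0, -1.0]]
wrist_force: [0.1, 0.4, -0.6]
opening: 0.0257
grip_force: 0.0
tcp X,d 0.6020699662197072 0.059061296196803614 0.024273096823093542
side 11 ((638.4502563476562, 63.02545928955078), (2.473447799682617, 24.04790687561035), 54.14424133300781) [[0.62974823 0.05663742]
 [0.64764392 0.07063743]]
side 0.08561422682866167 [0.53867369 0.35289463 0.42328869] [0.5964529  0.41567048 0.41617869]
top 0.08084313912447576 [0.54594268 0.35266079 0.41993503] [0.5964529  0.41567048 0.41617869]
```

```bash
python3 -m pendant '[{"travel":[-0.3,0,0],"turn":[0,0,0],"claw":0.4},{"travel":[-0.3,0,0],"turn":[0,0,0],"claw":0.4},{"travel":[-0.3,0,0],"turn":[0,0,0],"claw":0.4},{"travel":[-0.2,0,0],"turn":[0,0,0],"claw":0.4},{"travel":[0,0,0],"turn":[0,0,0],"claw":0.4}]'
python3 -m pendant '[{"travel":[-0.2,0,0],"turn":[0,0,0],"claw":0.4},{"travel":[-0.15,0,0],"turn":[0,0,0],"claw":0.4},{"travel":[0,0,0],"turn":[0,0,0],"claw":0.4},{"travel":[0,0,0],"turn":[0,0,0],"claw":0.4}]'
python3 m.py
```

```text
time: 9.88
eef_pos: [0.5231, 0.3251, 0.0242]
tool_rot: [[-0.895, -0.445, -0.0], [-0.445, 0.895, -0.0], [0.0, 0.0, -1.0]]
wrist_force: [0.4, 0.4, -0.1]
opening: 0.0254
grip_force: 0.0
time: 10.38
eef_pos: [0.5261, 0.3266, 0.0243]
tool_rot: [[-0.895, -0.446, -0.0], [-0.446, 0.895, 0.0], [0.0, 0.0, -1.0]]
wrist_force: [-0.3, -0.0, -0.3]
opening: 0.0256
grip_force: 0.0
tcp X,d 0.6163733847220605 0.0591114275470519 0.024280603858665963
side 14 ((642.180419921875, 53.78242492675781), (35.088134765625, 25.198837280273438), 41.42453384399414) [[0.63896273 0.03876331]
 [0.6623932  0.07171597]]
```

Nominal gap is about 4 mm. Now I'll back off slowly, go well clear, and look.

```bash
python3 -m pendant '[{"travel":[0.5,0,0],"turn":[0,0,0],"claw":0.4},{"travel":[1.5,0,0],"turn":[0,0,0],"claw":0.4},{"travel":[3,0,0],"turn":[0,0,0],"claw":0.4},{"travel":[5,0,0],"turn":[0,0,0],"claw":0.4},{"travel":[5,0,0],"turn":[0,0,0],"claw":0.4}]'
python3 -m pendant '[{"travel":[3,0,-3],"turn":[0,0,0],"claw":0.4},{"travel":[0,0,-5],"turn":[0,0,0],"claw":0.4},{"travel":[0,0,0],"turn":[0,0,0],"claw":0.4}]'
python3 - <<'E'
from h import *
X=np.array([.896,.444]);d=np.array([-.444,.896])
for n in("top","side"):
    f=manip.grab_frame(n);q=np.array([(x,y) for y in range(384) for x in range(100,300)])
    Q=depthpts(f,q);xd=np.c_[Q[:,:2]@X,Q[:,:2]@d]
    m=(Q[:,2]>.035)&(Q[:,2]<.06)&(xd[:,0]>.6)&(xd[:,0]<.682)&(abs(xd[:,1]-.055)<.07)
    k=m&(Q[:,2]>.048);e=xd[m]
    if len(e)>8: print(n,len(e),cv2.minAreaRect((e*1000).astype(np.float32)),np.percentile(e,[1,99],axis=0),"crest",np.median(xd[k],axis=0))
    if n=="top": cv2.imwrite("pics/t3.png",cv2.resize(f["frame"][110:260,150:310],None,fx=4,fy=4)[:,:,::-1])
E
```

```text
time: 11.1
eef_pos: [0.3905, 0.2589, 0.0241]
tool_rot: [[-0.895, -0.445, -0.0], [-0.445, 0.895, -0.0], [0.0, -0.0, -1.0]]
wrist_force: [-1.5, -1.1, 1.3]
opening: 0.0255
grip_force: 0.0
time: 11.48
eef_pos: [0.3662, 0.248, 0.1092]
tool_rot: [[-0.895, -0.446, 0.006], [-0.446, 0.895, 0.007], [-0.008, 0.004, -1.0]]
wrist_force: [0.2, 0.1, -0.3]
opening: 0.0256
grip_force: 0.0
top 422 ((651.85888671875, 57.8643684387207), (46.24292755126953, 56.61003112792969), 1.691918134689331) [[0.63019034 0.03021356]
 [0.67369385 0.08556098]] crest [0.65231891 0.05834258]
side 614 ((655.019775390625, 56.730072021484375), (59.86422348022461, 54.27272033691406), 89.20185852050781) [[0.6290671  0.02905506]
 [0.67446796 0.0853152 ]] crest [0.65049858 0.05798599]
```

View pics/t3.png

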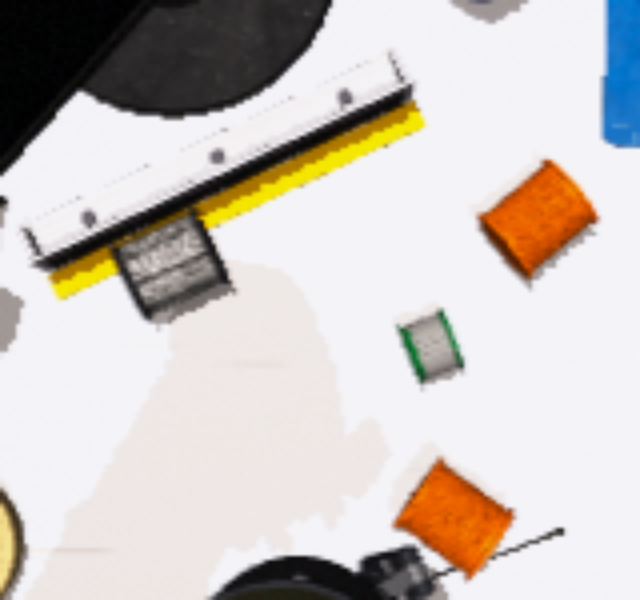

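The spool sits square in front of the fence: centre about 5.5 mm before the touching position, roughly 55 mm off the fence's middle, and about 1–2° off square. The green spool is unmoved and the hand is clear.

```bash
python3 -c "
from bench import manip
print(manip.hand_in())"
```

```text
the job is handed in; nothing more can be done
None
```

I pushed the big black-flanged spool up to the fence and handed the job in; the verdict wasn't shown. It lies about 5 mm from the fence, within 2° of square, with the green spool untouched, but its rolling (not sliding) is inferred from near-zero push force, not measured.

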